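Turn the specimen turntable by its spokes until the green dish is under the lens

TASK

Bring the dish with the grey-green contents squarely under the magnifying lens by pushing the turntable round with a fingertip on its spokes. Push gently and steadily so it does not spin, do not pinch anything, and touch only the spokes: leave the dishes, the disc, the lens and its post and the things standing around alone. Stop with the green dish centred below the lens and take the hand away.

Things in the scene. Friction and masses are not known exactly. Their poses are not given: they have to be found in the camera images.
- stand: Grey foot of the viewing stand, fixed to the worktop; its round part is 144 mm across and 12 mm high. Origin: on the worktop, on the turntable's vertical axle. Its x axis points from the axle to the lens post, z up. A bar 40 mm wide and 8 mm high runs along +x to the post's round foot (64 mm across, centred 205 mm from the axle).
- viewer: Post and lens, fixed; origin and axes as the stand. Steel post 14 mm thick, 168 mm high, at x = 205 mm; its lower black block (heights 38 to 56 mm) reaches in to x = 195 mm, just outside the spokes' balls; at height 156 mm an arm runs inward to a round lens in a black rim 76 mm across, 10 mm thick, centred at x = 65 mm. Leave it alone.
- lens_centre (a point): Centre of the lens: 65 mm from the axle towards the post, 156 mm above the worktop. The green dish belongs straight below it.
- turntable (a joint): Turn about the vertical axle, rad, growing counter-clockwise seen from above. At 0 (or a whole turn, 6.283) the green dish is straight below the lens. Range -12.5 to 12.5: turns either way past a whole turn, has no notches, and its stiff bearing (0.15 N m friction, about 1.2 N at a spoke) stops it where it is left.
- disc: Blue disc, 200 mm across, 10 mm thick, top 50 mm above the worktop. Turns with the turntable; origin on the axle at worktop height, x axis towards the green dish. Three white ring seats 69 mm across, centred 65 mm from the axle at 0, 120 and 240 deg counter-clockwise: green dish, pink dish, empty. Not to be touched.
- spokes: Three steel spokes turning with the turntable; origin on the axle at worktop height, x axis towards the green dish. They stand out level at 60, 180 and 300 deg from it: round bars 10 mm thick, centre line 45 mm above the worktop, free from 100 to 155 mm from the axle, then a black ball 20 mm across at 165 mm. Below and between them it is free down to the worktop, except the foot and bar.
- spoke_tip_1 (a point): Centre of the ball on the spoke 60 degrees counter-clockwise of the green dish, 45 mm above the worktop.
- spoke_tip_2 (a point): Centre of the ball on the spoke opposite the green dish (180 degrees).
- spoke_tip_3 (a point): Centre of the ball on the spoke 60 degrees clockwise of the green dish (300 degrees counter-clockwise).
- green_dish: Petri dish with grey-green contents, 61 mm across, 15 mm high, fixed in its seat on the disc (its underside 50 mm above the worktop). Origin: centre of its underside.
- green_dish_centre (a point): Middle of the green dish, 65 mm from the axle, 58 mm above the worktop.
- pink_dish: Petri dish with pale orange-pink contents, 61 mm across, 15 mm high, fixed in its seat on the disc. Origin: centre of its underside.
- jar: White specimen jar with a lid, 56 mm across, 72 mm high, loose beside the stand. Origin: centre of its underside. Leave alone.
- timer: White lab timer, 55x66x34 mm, loose beside the stand. Origin: centre of its underside. Leave alone.
- onion_1: Brown onion, 60 mm across, 71 mm high, loose beside the stand. Origin: centre of its underside. Leave alone.

How it is judged:
On the way, in this order (a step that is already met when the one before it is completed fails the run):
1. a finger pushes on a spoke (contact force between the fingers and spokes above 0.3 N), for 0.1 s.
2. the green dish comes under the lens (horizontal distance between green_dish_centre and lens_centre below 0.007 m), for 0.2 s.
At the end, for the whole second after the job is handed in: The middle of the green dish is within 7 mm of the point straight below the lens centre (about 6 degrees of turn), the turntable is at rest, and the jar, timer and onion stand where they were (within 15 mm, onion 20 mm) (horizontal distance between green_dish_centre and lens_centre below 0.007 m and velocity of joint turntable between -0.03 and 0.03 rad/s and distance of each of jar, timer from where it was at the start of the episode below 0.015 m and distance of onion_1 from where it was at the start of the episode below 0.02 m and angle between jar's own z axis and vertical below 0.2 rad); the robot touches nothing.
It fails at once if a spoke is pinched or pushed hard (over 15 N) (contact force between the fingers and spokes above 15 N).
It fails at once if the turntable is spun (over 2.5 rad/s) (velocity of joint turntable above 2.5 rad/s or velocity of joint turntable below -2.5 rad/s).
It fails at once if a dish or the disc is touched (over 1 N) (contact force between any of the fingers, the arm and green_dish above 1 N or contact force between any of the fingers, the arm and pink_dish above 1 N or contact force between any of the fingers, the arm and disc above 1 N).
It fails at once if the lens or its post is touched (over 1 N) (contact force between any of the fingers, the arm and viewer above 1 N).
It fails at once if a thing standing around is moved or lifted (over 20 mm, onion 25 mm) (distance of any of jar, timer from where it was at the start of the episode above 0.02 m or distance of onion_1 from where it was at the start of the episode above 0.025 m).
It also fails if it takes over 67 s, if anything falls off the work surface, if the arm or the gripper's body presses on something with over 40 N, if the wrist force passes 120 N, or if a joint passes its speed limit or range.

ROBOT

A 6-joint arm with a two-finger parallel gripper is mounted at the origin on a cart in front of the work surface, level with it; the furniture and walls round the work are solid. World frame = base frame: x ahead of the robot, y to its left, z up, the work surface at z = 0. Lengths are in m, angles in rad, forces in N, time in s.
With the tool pointing down it reaches from about 0.35 to 0.975 m from the base axis. Payload 4.9 kg.
Tool frame: the origin (TCP) lies midway between the tips of the shut fingers; the grasp point (between the pads) lies 19 mm behind it; z points along the fingers, y is the direction in which the jaws open and shut (so a half turn about z gives the same grasp; the last joint's range is limited). The gripper opens to 85 mm and grips with 20 to 120 N. Pads are 22 mm wide; open, the fingers measure 114 mm over their backs; the gripper's body (76 mm by 85 mm) begins 54 mm behind the grasp point. The pads swing forward as they close: fully open they stand 13 mm farther back than shut.
Start: joints at [-1.455, 0.053, 1.613, -0, 1.476, -0.119], TCP at [0.145, -0.608, 0.231] pointing down, gripper open.
Joint ranges: [-3.01, 3.01], [-1.01, 2.22], [0.06, 2.58], [-1.02, 4.17], [0.09, 2.62], [-3.14, 3.14]. Speed limits (rad/s): [2.57, 2.57, 3.14, 3.14, 3.14, 3.14].

INTERFACE

Orientations are given as a unit quaternion [w, x, y, z].
In Python, from plant import manip, cams gives the robot as it stands.
- The arm moves only by the tool jog_arm, never from a script. Its argument "targets" is a list of rows, each a list of 4 numbers: the shift along the tool's x, y, z in m, then the turn about the tool's z in degrees. A call has 1 to 5 rows; each row is the pose to reach, as a shift and turn from the pose commanded when the call began, along the tool's axes at that moment; what a row does not reach only later rows make up. A row lasts 1/12 s, in which the tool goes at most 41.7 mm and 7.16 degrees, less where a joint would pass 70% of its speed; a pose out of reach is approached as far as the arm can. A call with a gripper value outside its range is refused whole. "fingers" is the opening, from 0 (shut) to 1 (fully open), set as the call begins (left out, the last holds). The fingers move at their own pace and stop on an object; the grip force is fixed at half the most. Time passes only in rows, so rows that repeat a pose let the fingers close. It gives the time, the measured TCP pose, the force and the opening at its end, in the units of the state.
- manip.state(): the state, without advancing time (a new reading comes with each control period).
- cams.grab_frame(name): name is "scene" or "top" or "wrist"; returns the picture (400x640x3 uint8, red, green, blue); there is no depth.
- cams.get_calibration(name): a dict with "camera_matrix" (3x3 intrinsics, pixels), "cam_to_world" (4x4, takes a point from camera to world coordinates). Camera axes: x right, y up, looking along -z (the intrinsics and any distortion apply to the point x, -y, -z); pixel columns grow to the right and rows downward; lengths in m; the calibration is good to about 2 mm. A picture is of the moment at which its call begins: read the wrist's pose just before it. get_calibration takes no time and is no camera call; for the wrist camera it gives the pose at the moment of the call.
- manip.job_done(): hands the job in, once; it reports no verdict.
The state is a dict: "time": time; "joint_pos": joint angles; "joint_vel": joint speeds; "joint_efforts": joint torques, N m; "tool_pos": TCP position; "tool_rot": TCP orientation; "contact_force": force on the tool from outside, world axes, zero at the start; "ft_torque": the same for the moment, N m; "gripper_width": opening from 0.0 (shut) to 1.0 (fully open).
Only numpy, scipy, OpenCV 4.12 (cv2) and the standard library are available. Lean on these libraries where they do the work, as an engineer would, in place of code of your own. Each camera call takes 0.05 s, during which the arm holds its last target. There are 200 camera calls.

## Working session

There is one attempt and no reset: what is moved stays moved. The work goes in short steps, Python scripts to look and compute and a tool call to move; the robot and the scene stay as the last step left them, time stands still between calls to the robot, and variables do not carry over. Pictures are saved under pics/ and viewed, about 8 in all and at most 12, crops included, and the job is handed in when it is done.

Besides the shell and the picture viewer there is one more tool, called after ">>>" as name(argument=value, ...) on one line, values as JSON. jog_arm: Moves the arm, as the interface text tells. Its arguments: {"type":"object","properties":{"targets":{"type":"array"},"fingers":{"type":"number"}},"required":["targets"]}

```bash
mkdir -p pics; python3 - <<'E'
from plant import manip, cams
import cv2, numpy as np
for n in ("scene","top"):
    im=cams.grab_frame(n); cv2.imwrite(f"pics/{n}0.png",im[:,:,::-1])
    c=cams.get_calibration(n); print(n,np.round(c["camera_matrix"],1).tolist(),np.round(c["cam_to_world"],3).tolist(),[k for k in c])
s=manip.state(); print({k:np.round(v,3).tolist() for k,v in s.items()})
E
```

```text
scene [[436.8, 0.0, 326.7], [0.0, 436.8, 203.5], [0.0, 0.0, 1.0]] [[-0.608, 0.482, -0.63, -0.296], [-0.794, -0.38, 0.475, 0.668], [-0.011, 0.789, 0.614, 0.961], [0.0, 0.0, 0.0, 1.0]] ['camera_matrix', 'cam_to_world']
top [[429.5, 0.0, 317.2], [0.0, 429.5, 195.5], [0.0, 0.0, 1.0]] [[0.001, 0.996, -0.091, 0.467], [-1.0, -0.0, -0.018, 0.009], [-0.018, 0.091, 0.996, 1.457], [0.0, 0.0, 0.0, 1.0]] ['camera_matrix', 'cam_to_world']
{'time': 0.1, 'joint_pos': [-1.455, 0.053, 1.614, 0.0, 1.476, -0.119], 'joint_vel': [0.0, -0.0, -0.003, -0.0, -0.0, -0.0], 'joint_efforts': [0.0, -39.491, -37.136, -0.0, 0.004, -0.0], 'tool_pos': [0.145, -0.607, 0.23], 'tool_rot': [-0.001, 0.993, 0.117, 0.0], 'contact_force': [0.761, 0.215, -0.403], 'ft_torque': [0.018, -0.049, 0.002], 'gripper_width': 1.0}
```

View pics/top0.png

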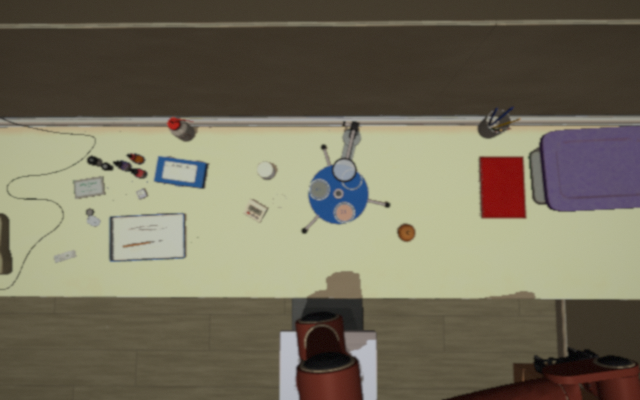

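View pics/scene0.png

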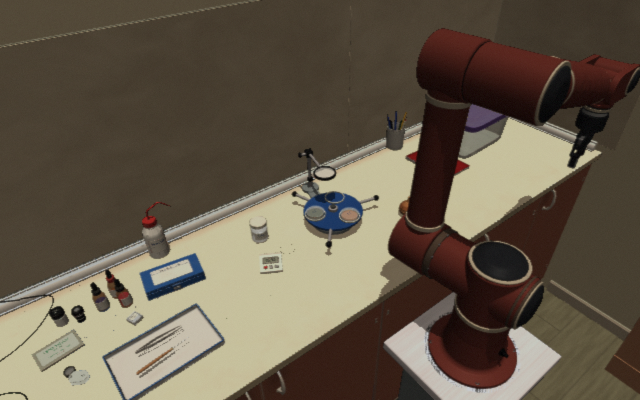

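```bash
cat > h.py <<'E'
import numpy as np, cv2
from plant import manip, cams
def ray(n,u,v,z):
    c=cams.get_calibration(n);K=np.array(c["camera_matrix"]);T=np.array(c["cam_to_world"])
    d=np.linalg.inv(K)@[u,v,1.];d=T[:3,:3]@[d[0],-d[1],-d[2]];o=T[:3,3]
    return (o+d*(z-o[2])/d[2])[:2]
def disc(im):
    h=cv2.cvtColor(im,cv2.COLOR_RGB2HSV)
    m=cv2.inRange(h,(100,120,60),(125,255,255)); m[:,:250]=0; m[:,420:]=0
    p=cv2.convexHull(np.argwhere(m)[:,::-1].astype(np.int32))
    return cv2.fitEllipse(p),h
E
python3 - <<'E'
from h import *
im=cams.grab_frame("top"); e,h=disc(im); print("disc",e)
A=ray("top",*e[0],.05); print("axle",A)
for nm,u,v,z in [("green",319,188,.065),("pink",344.5,212,.065),("t1",324,147.5,.045),("t2",387.5,205,.045),("t3",305,231,.045),("lens",344.5,169.5,.156),("posttop",348,125,.168),("jar",266,170,.072),("timer",256,210,.034),("onion",406,232,.05)]:
    p=ray("top",u,v,z); d=p-A; print(nm,p.round(3),"r",np.hypot(*d).round(3),"deg",np.degrees(np.arctan2(d[1],d[0])).round(1))
c=im[110:250,235:425]; cv2.imwrite("pics/crop.png",cv2.resize(c,None,fx=4,fy=4,interpolation=cv2.INTER_CUBIC)[:,:,::-1])
E
```

```text
disc ((337.86822509765625, 193.861083984375), (56.99932861328125, 57.74592208862305), 125.30644226074219)
axle [ 0.60164085 -0.03294211]
green [0.619 0.029] r 0.064 deg 74.0
pink [ 0.541 -0.054] r 0.064 deg -161.0
t1 [0.757 0.013] r 0.162 deg 16.3
t2 [ 0.565 -0.196] r 0.167 deg -102.6
t3 [0.48  0.075] r 0.163 deg 138.5
lens [ 0.666 -0.05 ] r 0.067 deg -15.0
posttop [ 0.802 -0.061] r 0.202 deg -8.0
jar [0.678 0.202] r 0.247 deg 72.0
timer [0.549 0.239] r 0.277 deg 100.9
onion [ 0.477 -0.254] r 0.254 deg -119.4
```

View pics/crop.png

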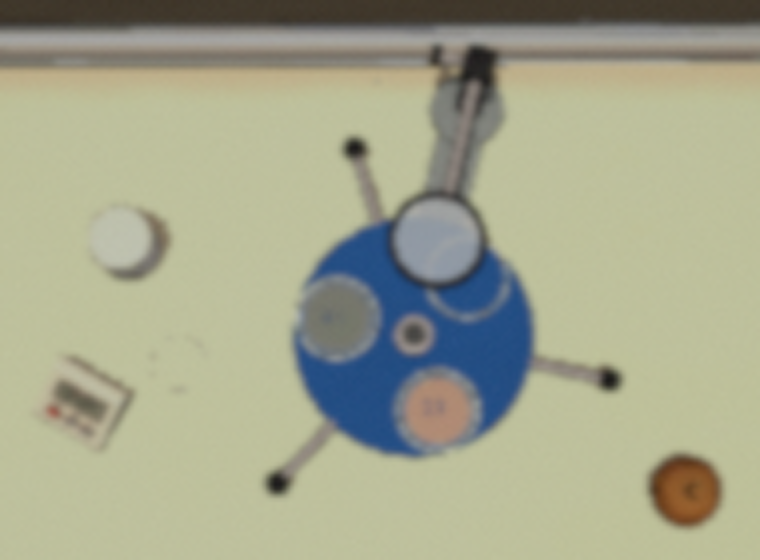

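```bash
cat >> h.py <<'E'
A=np.array([.6016,-.0329])
def go(ang,r,z,yaw,n=5,a0=None,xy=None):
    """shift (tool axes) and turn from the present pose to the polar pose about the axle"""
    s=manip.state();p=np.array(s["tool_pos"]);w,x,y,q=s["tool_rot"]
    th=np.arctan2(2*(x*y+w*q),1-2*(y*y+q*q))
    t=A+r*np.array([np.cos(np.radians(ang)),np.sin(np.radians(ang))]) if xy is None else np.array(xy)
    d=t-p[:2];c,S=np.cos(th),np.sin(th)
    return np.round([d@[c,S],d@[S,-c],p[2]-z,(np.degrees(th)-yaw+180)%360-180],4).tolist()
E
python3 - <<'E'
from h import *
im=cams.grab_frame("top")
for nm,u,v,z in [("foot",351.75,138,.008),("bar",235+449/4,110+165/4,.008),("lens",235+437/4,110+240/4,.156),("hub",235+413/4,110+333/4,.055)]:
    p=ray("top",u,v,z); d=p-A; print(nm,p.round(3),"r",np.hypot(*d).round(3),"deg",np.degrees(np.arctan2(d[1],d[0])).round(1))
sc=cams.grab_frame("scene"); c=sc[140:260,250:400]; cv2.imwrite("pics/sc.png",cv2.resize(c,None,fx=5,fy=5,interpolation=cv2.INTER_CUBIC)[:,:,::-1])
print(go(-83,.13,.23,7)); print(manip.state()["joint_pos"])
E
```

```text
foot [ 0.798 -0.082] r 0.202 deg -14.1
bar [ 0.752 -0.067] r 0.154 deg -12.7
lens [ 0.665 -0.049] r 0.065 deg -14.7
hub [ 0.603 -0.034] r 0.002 deg -36.1
[0.5628, -0.3236, 0.0007, 6.4512]
[-1.45499131e+00  5.30246985e-02  1.61357109e+00  2.76049994e-06
  1.47596929e+00 -1.18963306e-01]
```

View pics/sc.png

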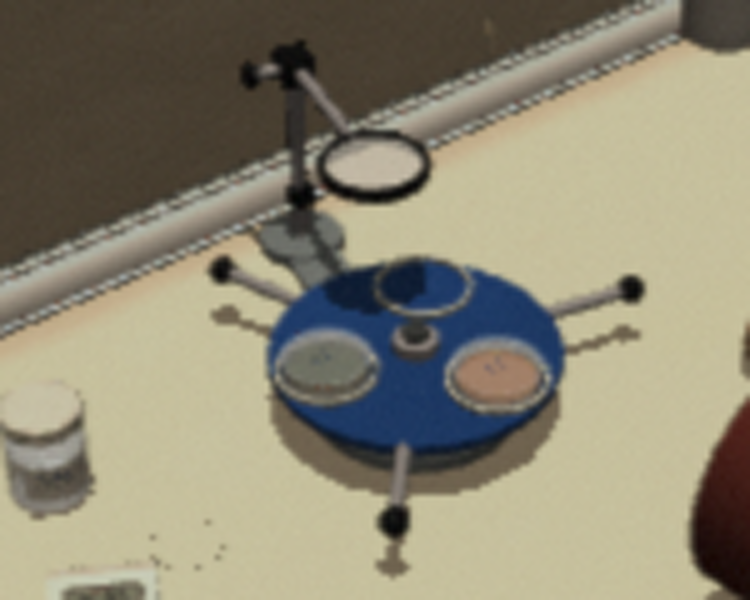

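>>> jog_arm(targets=[[0.034,-0.02,0,2],[0.068,-0.039,0,4],[0.102,-0.059,0,6],[0.136,-0.078,0,6.5],[0.17,-0.098,0,6.5]], fingers=0)

```text
time: 0.67
tool_pos: [0.2888, -0.4716, 0.2312]
tool_rot: [0.0, 0.998, 0.06, 0.0]
contact_force: [1.6, -0.4, -0.1]
gripper_width: 0.295
```

```bash
python3 -c "
from h import *
print(go(-83,.13,.23,7),manip.state()['joint_pos'].round(2))"
```

```text
[0.3634, -0.268, 0.0012, -0.1066] [-1.16 -0.12  1.78  0.    1.48  0.29]
```

>>> jog_arm(targets=[[0.03,-0.022,0,0],[0.06,-0.044,0,0],[0.09,-0.066,0,0],[0.12,-0.088,0,0],[0.15,-0.11,0,0]])

```text
time: 1.08
tool_pos: [0.4246, -0.3441, 0.2314]
tool_rot: [0.0, 0.998, 0.061, 0.0]
contact_force: [0.9, -0.7, 0.2]
gripper_width: -0.002
```

>>> jog_arm(targets=[[0.03,-0.022,0,0],[0.06,-0.044,0,0],[0.09,-0.066,0,0],[0.12,-0.088,0,0],[0.15,-0.11,0,0]])

```text
time: 1.5
tool_pos: [0.5602, -0.2167, 0.2313]
tool_rot: [0.0, 0.998, 0.061, 0.0]
contact_force: [-0.1, -0.5, -0.3]
gripper_width: 0.001
```

>>> jog_arm(targets=[[0,0,0,0],[0,0,0,0]])

```text
time: 1.67
tool_pos: [0.56, -0.2167, 0.231]
tool_rot: [-0.0, 0.998, 0.062, -0.0]
contact_force: [-0.3, 0.0, -0.7]
gripper_width: 0.003
```

```bash
python3 -c "
from h import *
print(go(-83,.13,.23,7),go(-83,.13,.028,7),manip.state()['joint_pos'].round(2))"
```

```text
[0.0638, -0.0472, 0.001, 0.146] [0.0638, -0.0472, 0.203, 0.146] [-0.49 -0.    1.67 -0.    1.48  0.95]
```

>>> jog_arm(targets=[[0.032,-0.024,0,0],[0.064,-0.047,0,0],[0.064,-0.047,0.035,0],[0.064,-0.047,0.07,0],[0.064,-0.047,0.1,0]])

```text
time: 2.08
tool_pos: [0.6165, -0.1643, 0.1298]
tool_rot: [0.0, 0.998, 0.061, -0.0]
contact_force: [-0.7, -0.2, -1.0]
gripper_width: 0.001
```

>>> jog_arm(targets=[[0,0,0,0]])

```text
time: 2.17
tool_pos: [0.6116, -0.163, 0.1229]
tool_rot: [-0.003, 0.998, 0.06, -0.006]
contact_force: [-1.6, 0.7, -2.0]
gripper_width: -0.002
```

```bash
python3 -c "
from h import *
im=cams.grab_frame('wrist'); cv2.imwrite('pics/w1.png',im[:,:,::-1])
T=cams.get_calibration('wrist')['cam_to_world'];print(np.round(T,3))
print(go(-83,.13,.028,7))"
```

```text
[[ 0.121  0.947  0.297  0.688]
 [-0.993  0.116  0.032 -0.154]
 [-0.004 -0.299  0.954  0.269]
 [ 0.     0.     0.     1.   ]]
[0.0041, -0.0013, 0.0987, -0.1183]
```

View pics/w1.png

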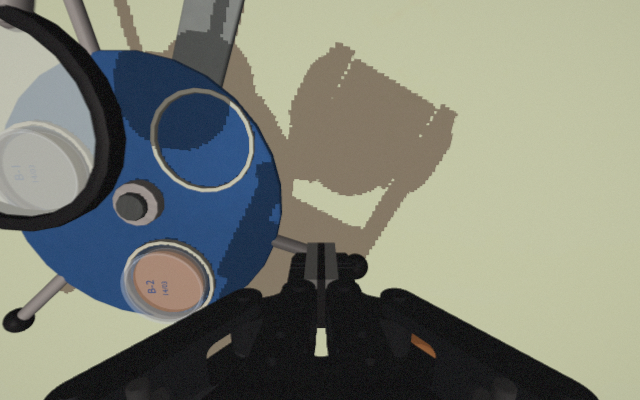

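```bash
python3 -c "
from h import *
for nm,u,v,z in [('ball',356,266,.045),('hub',136,203,.055),('spoke',285,242,.045),('ball1',17,320,.045)]:
  p=ray('wrist',u,v,z);d=p-A;print(nm,p.round(4),np.hypot(*d).round(3),np.degrees(np.arctan2(d[1],d[0])).round(1))
s=manip.state();print(s['tool_pos'],s['tool_rot'],s['contact_force'])
print(go(-83,.133,.033,7))"
```

```text
ball [ 0.5674 -0.1967] 0.167 -101.8
hub [ 0.6037 -0.0295] 0.004 58.5
spoke [ 0.5814 -0.1382] 0.107 -100.8
ball1 [0.4804 0.0836] 0.168 136.1
[ 0.61347555 -0.16368107  0.12672696] [-0.00180838  0.99818733  0.06000863 -0.00421274] [-0.57034498  0.15431261 -0.41979258]
[0.0042, 0.0017, 0.0937, -0.1183]
```

>>> jog_arm(targets=[[0,0.003,0.02,0],[0,0.003,0.045,0],[0,0.003,0.07,0],[0,0.003,0.085,0],[0,0.003,0.097,0]])

```text
time: 2.63
tool_pos: [0.6177, -0.1678, 0.0349]
tool_rot: [0.0, 0.998, 0.06, 0.001]
contact_force: [-0.2, 0.4, -0.4]
gripper_width: -0.003
```

>>> jog_arm(targets=[[0,0,0,0],[0,0,0,0],[0,0,0,0]])

```text
time: 2.88
tool_pos: [0.6187, -0.1675, 0.0364]
tool_rot: [0.001, 0.998, 0.061, 0.001]
contact_force: [-0.4, -0.3, -0.3]
gripper_width: 0.002
```

```bash
python3 -c "
from h import *
s=manip.state();print(s['tool_pos'],s['tool_rot'],s['contact_force'],s['joint_vel'].round(3))
for a in range(-87,-104,-4): print(a,go(a,.133,.033,a+90))"
```

```text
[ 0.61865661 -0.16751042  0.03642901] [6.78037005e-04 9.98161794e-01 6.05844663e-02 1.44771501e-03] [-0.37387292 -0.25941881 -0.25832999] [ 0.005 -0.005 -0.004  0.001 -0.004  0.001]
-87 [-0.0098, -0.003, 0.0034, 3.9469]
-91 [-0.019, -0.004, 0.0034, 7.9469]
-95 [-0.0282, -0.0056, 0.0034, 11.9469]
-99 [-0.0372, -0.0078, 0.0034, 15.9469]
-103 [-0.046, -0.0107, 0.0034, 19.9469]
```

>>> jog_arm(targets=[[-0.005,-0.001,0.001,2],[-0.01,-0.002,0.002,4],[-0.0145,-0.003,0.003,6],[-0.019,-0.004,0.003,8],[-0.0235,-0.0048,0.003,10]])

```text
time: 3.3
tool_pos: [0.5945, -0.1654, 0.0334]
tool_rot: [0.001, 1.0, -0.027, 0.002]
contact_force: [-0.3, 0.1, -0.4]
gripper_width: -0.001
```

>>> jog_arm(targets=[[-0.0046,0,0,2],[-0.0093,-0.0003,0,4],[-0.0139,-0.0007,0,6],[-0.0185,-0.0013,0,8],[-0.0231,-0.002,0,10]])

```text
time: 3.72
tool_pos: [0.5721, -0.1622, 0.0337]
tool_rot: [0.0, 0.993, -0.114, 0.002]
contact_force: [1.9, 0.6, -0.7]
gripper_width: -0.001
```

```bash
cat >> h.py <<'E'
def chk():
    s=manip.state();d=s['tool_pos'][:2]-A;w,x,y,q=s["tool_rot"]
    print("tool r",np.hypot(*d).round(4),"ang",np.degrees(np.arctan2(d[1],d[0])).round(1),"yaw",np.degrees(np.arctan2(2*(x*y+w*q),1-2*(y*y+q*q))).round(1),"z",s['tool_pos'][2].round(4),"F",np.round(s['contact_force'],1),s['time'])
E
python3 -c "
from h import *
chk()
im=cams.grab_frame('wrist'); cv2.imwrite('pics/w2.png',im[:,:,::-1])"
```

```text
tool r 0.1327 ang -102.8 yaw -13.1 z 0.0337 F [ 1.9  0.6 -0.7] 3.7167
```

View pics/w2.png

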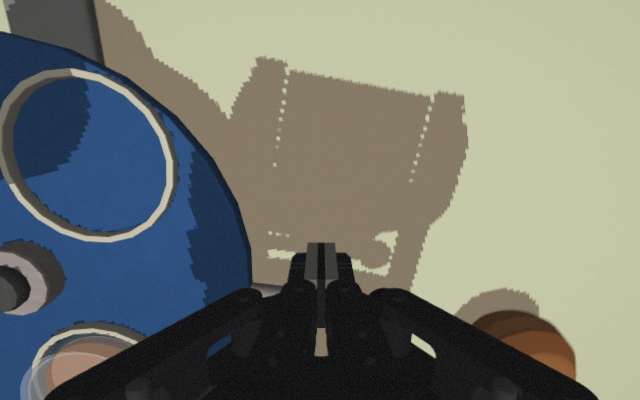

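>>> jog_arm(targets=[[-0.007,-0.0002,0,3],[-0.0139,-0.0007,0,6],[-0.0208,-0.0016,0,9],[-0.0277,-0.0029,0,12],[-0.0344,-0.0045,0,15]])

```text
time: 4.18
tool_pos: [0.5397, -0.1501, 0.0335]
tool_rot: [0.0, 0.97, -0.243, 0.002]
contact_force: [2.2, -0.8, 0.4]
gripper_width: -0.002
```

>>> jog_arm(targets=[[-0.007,-0.0002,0,3],[-0.0139,-0.0007,0,6],[-0.0208,-0.0016,0,9],[-0.0277,-0.0029,0,12],[-0.0344,-0.0045,0,15]])

```text
time: 4.6
tool_pos: [0.5115, -0.13, 0.0336]
tool_rot: [-0.0, 0.93, -0.368, 0.003]
contact_force: [1.9, -1.8, -0.8]
gripper_width: -0.001
```

```bash
python3 -c "
from h import *
chk(); print(manip.state()['joint_pos'].round(2))
im=cams.grab_frame('top');c=im[110:250,235:425]; cv2.imwrite('pics/t2.png',cv2.resize(c,None,fx=4,fy=4,interpolation=cv2.INTER_CUBIC)[:,:,::-1])"
```

```text
tool r 0.1325 ang -132.9 yaw -43.2 z 0.0336 F [ 1.9 -1.8 -0.8] 4.6
[-0.39  0.03  1.99  0.    1.12  1.93]
```

View pics/t2.png

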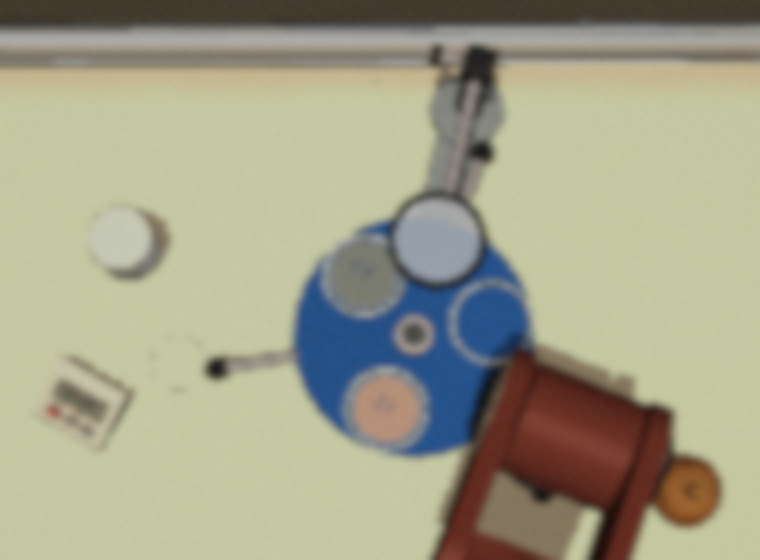

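>>> jog_arm(targets=[[-0.007,-0.0002,0,3],[-0.0139,-0.0007,0,6],[-0.0208,-0.0016,0,9],[-0.0277,-0.0029,0,12],[-0.0344,-0.0045,0,15]])

```text
time: 5.07
tool_pos: [0.4892, -0.1032, 0.0331]
tool_rot: [-0.0, 0.874, -0.486, 0.002]
contact_force: [1.8, -1.0, -0.2]
gripper_width: -0.004
```

>>> jog_arm(targets=[[-0.007,-0.0002,0,3],[-0.0139,-0.0007,0,6],[-0.0208,-0.0016,0,9],[-0.0277,-0.0029,0,12],[-0.0344,-0.0045,0,15]])

```text
time: 5.48
tool_pos: [0.4749, -0.0716, 0.0331]
tool_rot: [-0.0, 0.803, -0.595, 0.002]
contact_force: [-0.0, -2.4, -0.2]
gripper_width: 0.002
```

```bash
python3 -c "
from h import *
p=ray('top',235+217/4,110+369/4,.045)-A;print('before: S1',np.degrees(np.arctan2(p[1],p[0])))
chk(); print(manip.state()['joint_pos'].round(2))
im=cams.grab_frame('top');c=im[110:250,235:425]; cv2.imwrite('pics/t3.png',cv2.resize(c,None,fx=4,fy=4,interpolation=cv2.INTER_CUBIC)[:,:,::-1])"
```

```text
before: S1 99.64936831307091
tool r 0.1325 ang -163.0 yaw -73.1 z 0.0331 F [-0.  -2.4 -0.2] 5.4833
[-0.3  -0.08  2.1  -0.    1.12  2.54]
```

View pics/t3.png

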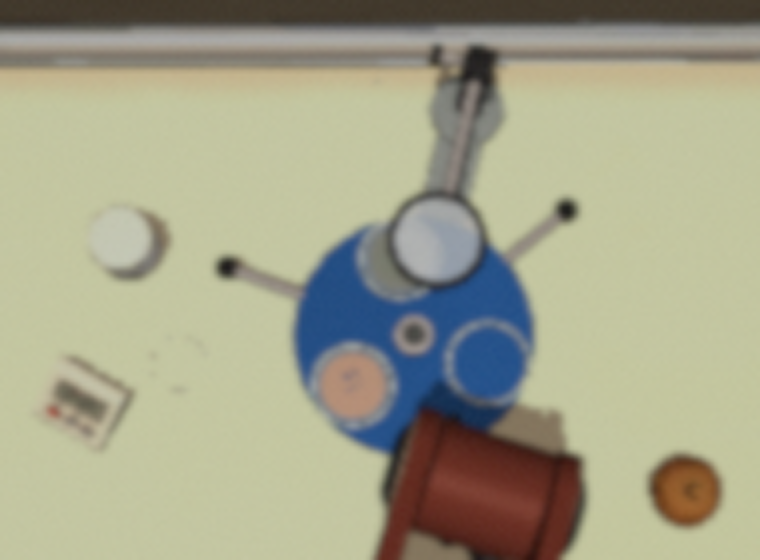

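```bash
python3 -c "
from h import *
for u,v,o in [(227,267,-60),(567,210,60)]:
  p=ray('top',235+u/4,110+v/4,.045)-A;print(np.degrees(np.arctan2(p[1],p[0]))+o)"
```

```text
9.314924193626823
9.05579151976368
```

>>> jog_arm(targets=[[-0.007,-0.0002,0,3],[-0.0139,-0.0007,0,6],[-0.0208,-0.0016,0,9],[-0.0277,-0.0029,0,12],[-0.0344,-0.0045,0,15]])

```text
time: 5.95
tool_pos: [0.4689, -0.0373, 0.0327]
tool_rot: [-0.0, 0.719, -0.695, 0.001]
contact_force: [1.4, -1.5, 0.1]
gripper_width: 0.001
```

>>> jog_arm(targets=[[-0.0046,0,0,2],[-0.0081,-0.0002,0,3.5],[-0.0104,-0.0004,0,4.5],[-0.0116,-0.0005,0,5],[-0.0116,-0.0005,0,5]])

```text
time: 6.37
tool_pos: [0.4682, -0.0254, 0.0319]
tool_rot: [0.0, -0.688, 0.725, -0.0]
contact_force: [-0.1, -0.7, 0.3]
gripper_width: -0.004
```

```bash
python3 -c "
from h import *
chk(); print(manip.state()['joint_pos'].round(2))
im=cams.grab_frame('top')
c=im[110:250,235:425]; cv2.imwrite('pics/t4.png',cv2.resize(c,None,fx=4,fy=4,interpolation=cv2.INTER_CUBIC)[:,:,::-1])
g=cv2.cvtColor(im,cv2.COLOR_RGB2GRAY)
m=(g<75).astype(np.uint8); m[:132]=0;m[235:]=0;m[:,:280]=0;m[:,400:]=0
n,l,st,ce=cv2.connectedComponentsWithStats(m)
for s,q in zip(st[1:],ce[1:]):
  p=ray('top',*q,.045)-A
  if .15<np.hypot(*p)<.18: print(s[4],q.round(1),np.hypot(*p).round(3),np.degrees(np.arctan2(p[1],p[0])).round(1))
"
```

```text
tool r 0.1336 ang 176.8 yaw -93.0 z 0.0319 F [-0.1 -0.7  0.3] 6.3667
[-0.21 -0.11  2.13 -0.    1.12  2.98]
12 [300.5 161.5] 0.165 48.7
12 [384.7 177.1] 0.165 -70.1
```

View pics/t4.png

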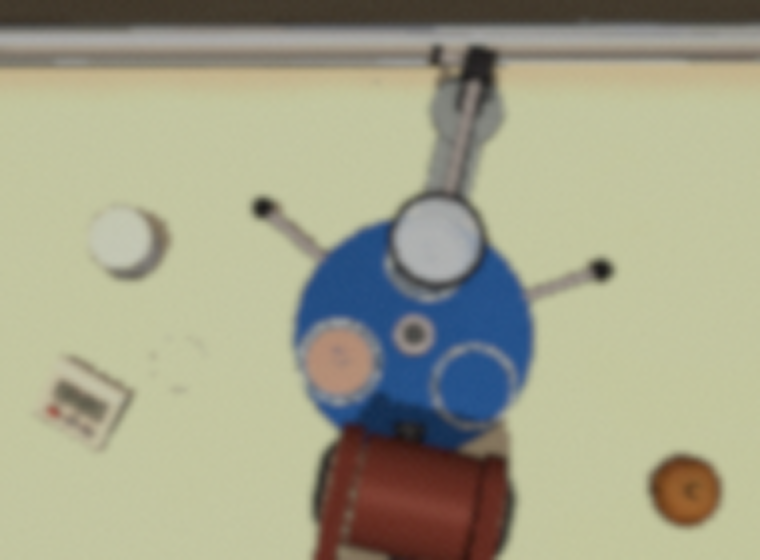

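>>> jog_arm(targets=[[-0.003,0,0,0],[-0.006,-0.0001,0,0],[-0.0078,-0.0002,0,0],[-0.0078,-0.0002,0,0]])

```text
time: 6.75
tool_pos: [0.4682, -0.0171, 0.0312]
tool_rot: [0.0, -0.688, 0.725, 0.0]
contact_force: [0.0, -1.0, 0.5]
gripper_width: -0.001
```

>>> jog_arm(targets=[[0.005,0,0,0],[0.015,0,0,0],[0.025,0,0,0],[0.035,0,0,0],[0.045,0,0,0]])

```text
time: 7.17
tool_pos: [0.4657, -0.0637, 0.0313]
tool_rot: [-0.0, -0.688, 0.726, 0.0]
contact_force: [-0.1, -0.9, -0.3]
gripper_width: -0.0
```

```bash
cat > m.py <<'E'
from h import *
chk(); print(manip.state()['joint_pos'].round(2))
T=[]
for i in range(2):
  im=cams.grab_frame('top'); g=cv2.cvtColor(im,cv2.COLOR_RGB2GRAY)
  m=(g<75).astype(np.uint8); m[:132]=0;m[245:]=0;m[:,:280]=0;m[:,400:]=0
  n,l,st,ce=cv2.connectedComponentsWithStats(m)
  for s,q in zip(st[1:],ce[1:]):
    p=ray('top',*q,.045)-A
    if .15<np.hypot(*p)<.18: print(s[4],q.round(1),np.hypot(*p).round(3),np.degrees(np.arctan2(p[1],p[0])).round(1))
h=cv2.cvtColor(im,cv2.COLOR_RGB2HSV)
m=cv2.inRange(h,(2,60,120),(14,160,255));m[:150]=0;m[235:]=0;m[:,:305]=0;m[:,:][:,372:]=0
q=np.argwhere(m).mean(0)[::-1];p=ray('top',*q,.058)-A;print('pink',m.sum()//255,q,np.hypot(*p),np.degrees(np.arctan2(p[1],p[0]))-120)
E
python3 m.py
```

```text
tool r 0.1394 ang -167.2 yaw -93.1 z 0.0313 F [-0.1 -0.9 -0.3] 7.1667
[-0.29 -0.1   2.12 -0.    1.12  2.9 ]
11 [302.5 159.4] 0.165 45.3
10 [385.8 179.9] 0.165 -73.6
11 [302.5 159.4] 0.165 45.3
11 [385.6 179.9] 0.165 -73.5
pink 202 [321.91089109 202.76237624] 0.06029225320671015 -0.26276570508748875
```

>>> jog_arm(targets=[[0,0,-0.03,0],[0,0,-0.065,0],[0,0,-0.1,0],[0.02,0.02,-0.13,0],[0.05,0.03,-0.16,0]])

```text
time: 7.68
tool_pos: [0.433, -0.1085, 0.1919]
tool_rot: [0.0, -0.689, 0.724, -0.0]
contact_force: [0.4, -1.5, -0.9]
gripper_width: 0.001
```

>>> jog_arm(targets=[[0.035,0.01,0,0],[0.07,0.02,0,0],[0.105,0.03,0,0],[0.14,0.04,0,0],[0.17,0.05,0,0]])

```text
time: 8.1
tool_pos: [0.3738, -0.2785, 0.1903]
tool_rot: [0.0, -0.688, 0.726, -0.0]
contact_force: [-0.0, 0.1, -0.3]
gripper_width: -0.003
```

>>> jog_arm(targets=[[0.02,0,0,0],[0.03,0,0,0],[0.03,0,0,0],[0.03,0,0,0],[0.03,0,0,0]])

```text
time: 8.52
tool_pos: [0.3735, -0.3054, 0.1897]
tool_rot: [0.0, -0.688, 0.725, 0.0]
contact_force: [-0.2, -0.6, -0.1]
gripper_width: 0.002
```

```bash
python3 m.py; python3 -c "
from h import *
im=cams.grab_frame('top')
c=im[110:250,235:425]; cv2.imwrite('pics/t5.png',cv2.resize(c,None,fx=4,fy=4,interpolation=cv2.INTER_CUBIC)[:,:,::-1])
c=cams.grab_frame('scene')[140:260,250:400]; cv2.imwrite('pics/s5.png',cv2.resize(c,None,fx=5,fy=5,interpolation=cv2.INTER_CUBIC)[:,:,::-1])"
```

```text
tool r 0.3554 ang -129.9 yaw -93.0 z 0.1897 F [-0.2 -0.6 -0.1] 8.5167
[-0.84 -0.27  1.98  0.    1.43  2.35]
11 [302.5 159.4] 0.165 45.3
10 [385.8 179.9] 0.165 -73.6
12 [325.8 242.3] 0.164 165.9
11 [302.5 159.4] 0.165 45.3
10 [385.8 179.9] 0.165 -73.6
12 [325.8 242.3] 0.164 165.9
pink 182 [318.92857143 198.8956044 ] 0.06445262686997483 -14.490168662354009
```

View pics/t5.png

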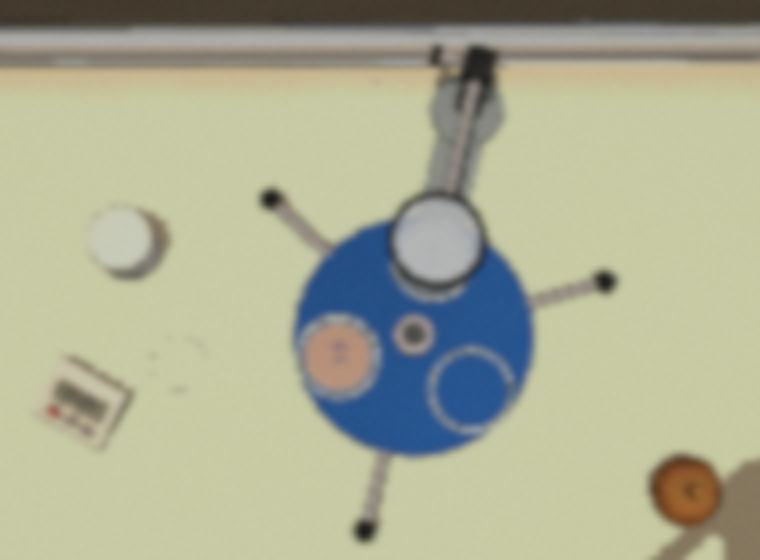

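View pics/s5.png

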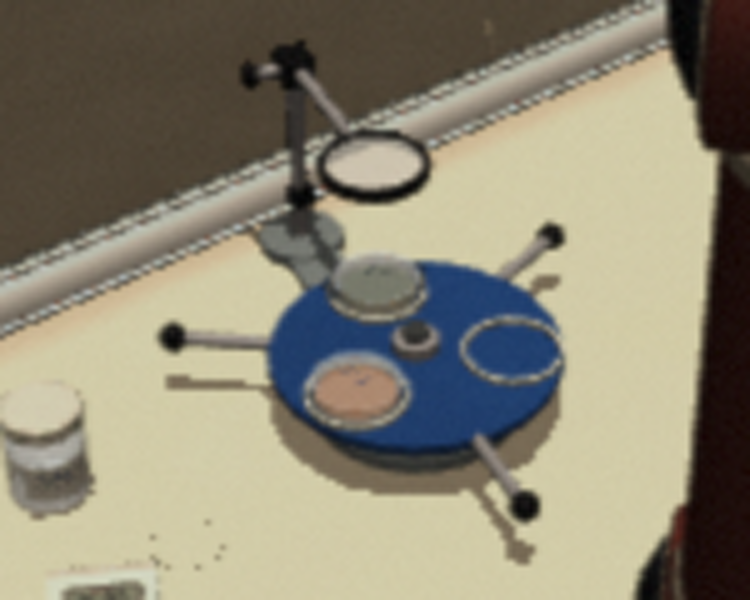

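```bash
python3 -c "
from h import *
for nm,u,v,z in [('lens',374,165,.156),('foot',302,238,.008),('green',378,283,.065),('hub',416,335,.055)]:
  p=ray('scene',250+u/5,140+v/5,z);d=p-A;print(nm,p.round(4),np.degrees(np.arctan2(d[1],d[0])).round(1))
"
```

```text
lens [ 0.6643 -0.0487] -14.2
foot [ 0.7967 -0.0795] -13.4
green [ 0.6566 -0.0448] -12.2
hub [ 0.6056 -0.0377] -50.0
```

```bash
python3 -c "
from h import *
print(manip.job_done())"
```

```text
the job is handed in; nothing more can be done
None
```

I pushed the turntable about 91° clockwise with the shut fingertips on the spoke opposite the green dish. The hand was then backed off, raised and moved away, and the job was handed in after about 8.5 s; no verdict came back.

- **Alignment:** in the top view, the three spoke balls and the pink dish put the green dish's bearing at −13.6 to −14.7° (mean −14.2°). The lens and post foot lie at −13.4 to −14.7° over both cameras. That is within about 1°, or roughly 1 mm, against the 7 mm limit.
- **Disagreements:** three rough readings were off.
  - The bar gave −12.7° for the lens direction.
  - The scene camera put the green dish at −12.2° and about 8 mm short of the lens. It also put the hub about 6 mm off the axle, so I relied on the top view.
  - One early pink-dish reading was about 14° off. I think the arm, then over the table, spoiled its colour mask; it agreed once the arm was clear.
- **Forces:** the wrist readings between moves stayed under about 3 N while pushing.
- **At rest:** the spoke balls read the same just after the fingers left the spoke and again once the hand was clear, so the table stayed where it was left. The jar, timer and onion look unmoved in the pictures; I did not measure them again.

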